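# Set a dish under the pump bottle and work the pump

### The arm

A 6-joint arm with a two-finger parallel gripper is mounted at the origin on the work surface. World frame = base frame: x ahead of the robot, y to its left, z up, the work surface at z = 0. Lengths are in m, angles in rad, forces in N, time in s.
With the tool pointing down it reaches from about 0.3 to 0.875 m from the base axis. Payload 6.4 kg.
Tool frame: the origin (TCP) lies midway between the tips of the shut fingers; the grasp point (between the pads) lies 19 mm behind it; z points along the fingers, y is the line along which they close (so a half turn about z gives the same grasp; the last joint's range is limited). The gripper opens to 85 mm and grips with 20 to 120 N. Pads are 22 mm wide; open, the fingers measure 114 mm over their backs; the gripper's body (76 mm by 85 mm) begins 54 mm behind the grasp point. The pads swing forward as they close: fully open they stand 13 mm farther back than shut.
Start: joints at [1.116, 0.181, 1.607, -0, 1.354, -0.206], TCP at [0.142, 0.557, 0.231] pointing down, gripper open.
Joint ranges: [-2.99, 2.99], [-0.89, 2.07], [0.3, 2.58], [-1.14, 4.28], [0, 2.63], [-3.12, 3.12]. Speed limits (rad/s): [2.57, 2.57, 3.01, 3.14, 3.14, 3.14].

### API

Orientations are given as a unit quaternion [w, x, y, z].
In Python, from bench import get_obs, camera, hand_in gives the robot as it stands.
- The arm moves only by the tool carry_out, never from a script. Its argument "plan" is a list that holds one entry, the list of rows, each a list of 7 numbers: the shift along the world's x, y, z in m, then the turn, a rotation vector about the world's x, y, z in rad, then the opening, from 0 (shut) to 1 (fully open). In form: [[[x, y, z, rx, ry, rz, hand], ...]]. A call has exactly 5 rows; each row is the pose to reach, as a shift and turn from the pose commanded when the call began; what a row does not reach only later rows make up. A row lasts 1/12 s, in which the tool goes at most 41.7 mm and 7.16 degrees, less where a joint would pass 70% of its speed; a pose out of reach is approached as far as the arm can. A call with a gripper value outside its range is refused whole. The fingers move at their own pace and stop on an object; the grip force is fixed at half the most. Time passes only in rows, so rows that repeat a pose let the fingers close, or fill a call up. It gives the time, the measured TCP pose, the force, the opening and the grip force at its end, in the units of the state.
- get_obs(): the state, without advancing time (a new reading comes with each control period).
- camera(name): name is "scene" or "top" or "wrist"; returns a dict with "pixels" (384x512x3 uint8, red, green, blue), "z_map" (384x512 float32, m along the optical axis (not along the pixel's ray), 0 where there is no reading), "camera_matrix" (3x3 intrinsics, pixels), "k1" (the pictures are not rectified: a ray, as slopes to the right and down, at radius r is drawn at 1 + k1 r^2 times it, then the intrinsics apply), "cam_to_world" (4x4, takes a point from camera to world coordinates). Camera axes: x right, y up, looking along -z (the intrinsics and any distortion apply to the point x, -y, -z); pixel columns grow to the right and rows downward; lengths in m; the calibration is good to about 2 mm. A picture is of the moment at which its call begins.
- hand_in(): hands the job in; it is judged then, once.
The state is a dict: "time_s": time; "q": joint angles; "dq": joint speeds; "joint_efforts": joint torques, N m; "eef_pos": TCP position; "eef_rot": TCP orientation; "wrist_force": force on the tool from outside, world axes, zero at the start; "torque": the same for the moment, N m; "opening": opening from 0.0 (shut) to 1.0 (fully open); "grasp_force": force on a finger pad.
Only numpy, scipy, OpenCV 4.12 (cv2) and the standard library are available. Lean on these libraries where they do the work, as an engineer would, in place of code of your own. Each camera call takes 0.05 s, during which the arm holds its last target. There are 200 camera calls.

### The job

Lift the top dish off the stack of nested metal dishes and stand it upright on the desk so that the pump bottle's spout ends well over the inside of the dish. Once the dish stands there released, press the pump head fully down and let it spring back up; do not work the pump before the dish is in place. Leave the other two dishes stacked where they are, and do not move the flask, the stapler or the pen cup.

Things in the scene. Friction and masses are not known exactly. Their poses are not given: they have to be found in the camera images.
- dish_top: top one of three identical nested round metal dishes, 46 mm high, 100 g. Origin: centre of the underside, z up, yaw means nothing. Foot 52 mm across, 12 mm high; cone flaring from 76 to 108 mm across; rolled rim 36 to 46 mm up, 118 mm outer, 102 mm inner diameter (8 mm wide, easily pinched from above). Inner floor 16 mm up. Nested 16 mm apart: 6 mm free between rims
- dish_mid: the middle dish of the stack, same shape and origin; it stays
- dish_low: the lowest dish of the stack, standing on the desk, same shape and origin; it stays
- pump_bottle: white round pump bottle fixed to the desk by a dark metal foot. Origin: centre of the foot's underside on the desk, z up, its own -x is the side to which the spout points. Foot 76 mm across and 10 mm high, bottle 56 mm across up to 115 mm high, collar 30 mm across from 140 to 155 mm high; the pump head sits above
- pump_top (a point): centre of the flat round top of the grey pump head (32 mm across, 12 mm thick), on the bottle's axis, 184 mm above the desk when up; moves down with the head
- spout_tip (a point): outlet at the end of the spout, a 9 mm thick grey bar standing out from the pump head: 65 mm from the bottle's axis, 164 mm above the desk when up; moves down with the head
- pump_head (a joint): how far the pump head is pressed: 0 up, 0.014 m fully down; spring, about 2 N to start and 6 N at the bottom
- flask: bystander: flat clear glass flask with red cap, 32 x 62 mm, 137 mm high; origin at the centre of its underside
- stapler: bystander: black stapler 130 x 36 mm, 48 mm high, long along its x; origin at the centre of its underside
- pen_cup: bystander: black pen cup 72 mm across, 95 mm high, pens reaching 140 mm; origin at the centre of its underside
Mind the look-alikes: they are no part of the job. What is shaped like the dish_low but yellow is not meant. Leave any yellow look-alike of the dish_top alone.

How it is judged:
By the outcome, as a careful person would: the job done as asked, in the order asked, and still so for the second after the job is handed in, with the robot touching nothing.
It also fails if it takes over 54 s, if anything falls off the work surface, if the arm or the gripper's body presses on something with over 40 N, if the wrist force passes 120 N, or if a joint passes its speed limit or range.

## Working session

There is one attempt and no reset: what is moved stays moved. The work goes in short steps, Python scripts to look and compute and a tool call to move; the robot and the scene stay as the last step left them, time stands still between calls to the robot, and variables do not carry over. Pictures are saved under pics/ and viewed, at most 10 in all, crops included, and the job is handed in when it is done.

Besides the shell and the picture viewer there is one more tool, called after "Call:" as a command line: name --argument value ..., lists and objects as JSON in quotes. carry_out: Moves the arm, as the interface text tells. Its arguments: {"type":"object","properties":{"plan":{"type":"array","items":{"type":"array","items":{"type":"array","items":{"type":"number"}}}}},"required":["plan"]}

```bash
mkdir -p pics; cat > h.py <<'E'
import numpy as np, cv2
from bench import get_obs, camera, hand_in
def cloud(c):
    K=c["camera_matrix"]; h,w=c["z_map"].shape
    u,v=np.meshgrid(np.arange(w,dtype=np.float32),np.arange(h,dtype=np.float32))
    p=cv2.undistortPoints(np.stack([u,v],-1).reshape(-1,1,2),K,np.array([c["k1"],0,0,0.])).reshape(h,w,2)
    z=c["z_map"]; P=np.stack([p[...,0]*z,-p[...,1]*z,-z],-1)
    T=c["cam_to_world"]; W=P@T[:3,:3].T+T[:3,3]; W[z<=0]=np.nan
    return W
def save(name,img): cv2.imwrite("pics/"+name,img[...,::-1])
E
python3 - <<'E'
from h import *
o=get_obs(); print(o)
s=camera("scene"); t=camera("top")
save("both.png",np.vstack([np.hstack([cv2.resize(x["pixels"],(400,300)) for x in (s,t)])]))
save("top.png",t["pixels"]);save("scene.png",s["pixels"])
np.savez("c0.npz",s=cloud(s),t=cloud(t))
print(t["cam_to_world"],s["cam_to_world"],t["k1"],t["camera_matrix"])
E
```

```text
{'time_s': 0.0, 'q': array([ 1.11566952e+00,  1.81541979e-01,  1.60801470e+00,  2.00484701e-06,
        1.35381472e+00, -2.06300350e-01]), 'dq': array([ 5.85496656e-04, -2.24446681e-03, -4.89483016e-04, -5.18770257e-04,
        1.98245781e-03,  3.73360232e-05]), 'joint_efforts': array([-1.23533482e-03, -4.44865930e+01, -3.51337659e+01, -2.84312628e-04,
        8.91505071e-03, -3.04510525e-05]), 'eef_pos': array([0.14133426, 0.55678126, 0.2303804 ]), 'eef_rot': array([-2.89721139e-04,  1.24092685e-01,  9.92270233e-01, -8.40860867e-04]), 'wrist_force': array([ 0.03773642, -0.08912382,  0.25443306]), 'torque': array([-0.00696923,  0.00751875, -0.00861372]), 'grasp_force': 0.0, 'opening': 1.0010536750839079}
[[ 0.0453081   0.97252535 -0.22834541  0.42220161]
 [-0.99896801  0.04483552 -0.00725944 -0.01145581]
 [ 0.003178    0.22843867  0.97355312  1.09464412]
 [ 0.          0.          0.          1.        ]] [[ 0.66126803 -0.53073851  0.53013322  1.31889687]
 [ 0.75011188  0.46073195 -0.47440304 -0.60241495]
 [ 0.00753465  0.71136678  0.70278057  1.01020211]
 [ 0.          0.          0.          1.        ]] 0.03694347500881575 [[365.60420893   0.         255.67904068]
 [  0.         365.60420893 186.68255052]
 [  0.           0.           1.        ]]
```

View pics/top.png

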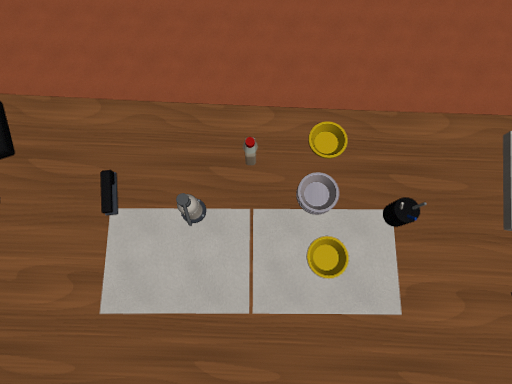

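View pics/scene.png

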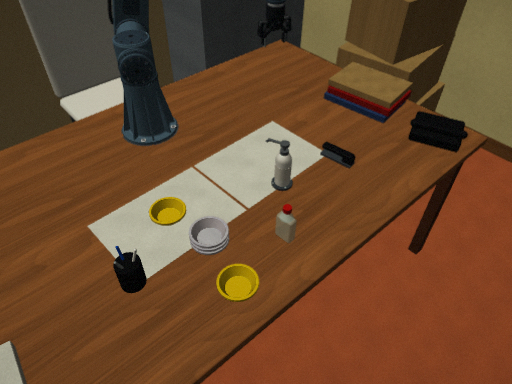

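The silver stack is at top (318,193) / scene (210,235). The yellow dishes at top (328,140) and (327,257) are look-alikes, so not meant. The pump is at top (190,205), with its spout pointing down-image (about -x). Next I'll measure and make one enlarged crop.

```bash
cat > m.py <<'E'
from h import *
d=np.load("c0.npz"); 
def fit(P):
    A=np.c_[2*P[:,:2],np.ones(len(P))]; x=np.linalg.lstsq(A,(P[:,:2]**2).sum(1),rcond=None)[0]
    return x[:2],np.sqrt(x[2]+x[0]**2+x[1]**2)
for n,(u,v),(pu,pv) in (("t",(318,193),(188,208)),("s",(210,235),(280,160))):
    W=d[n]; B=W[v-35:v+35,u-35:u+35].reshape(-1,3)
    B=B[B[:,2]>0.03]; 
    zt=np.nanpercentile(B[:,2],98); R=B[(B[:,2]>0.071)&(B[:,2]<.084)]
    c=R[:,:2].mean(0)
    for _ in range(5):
        e=np.hypot(*(R[:,:2]-c).T); S=R[(e>.048)&(e<.064)]; c,r=fit(S)
    print(n,"rim z",zt,"c",c,"r",r,len(S))
    B=W[pv-45:pv+45,pu-40:pu+40].reshape(-1,3)
    H=B[(B[:,2]>.178)&(B[:,2]<.195)]; print(" head",len(H),H.mean(0),H.max(0)-H.min(0))
    H2=B[(B[:,2]>.155)&(B[:,2]<.195)]; c=H.mean(0)[:2]; e=np.hypot(*(H2[:,:2]-c).T); S=H2[e>.03]
    print(" spout",len(S),S.mean(0) if len(S) else 0, e.max(), H2[e.argmax()])
    if len(S): m=S.mean(0)[:2]-c; print("  dir",m/np.hypot(*m))
    for k,(a,b) in {"bottle":(.03,.11)}.items():
        Q=B[(B[:,2]>a)&(B[:,2]<b)]; print(" ",k,Q.mean(0) if len(Q) else 0,fit(Q) if len(Q)>5 else 0)
W=d["t"]
for k,(u,v) in dict(y1=(328,140),y2=(327,257),flask=(250,143),stap=(109,190),cup=(402,212)).items():
    B=W[v-25:v+25,u-25:u+25].reshape(-1,3); B=B[B[:,2]>.02]; print(k,np.nanmin(B,0),np.nanmax(B,0))
t=cv2.imread("pics/top.png"); s=cv2.imread("pics/scene.png")
cv2.imwrite("pics/crop.png",np.hstack([cv2.resize(t[120:280,150:360],(400,305)),cv2.resize(s[125:285,130:340],(400,305))]))
E
python3 m.py
```

```text
t rim z 0.0803030323095147 c [ 0.65414011 -0.18041853] r 0.05376153018358186 437
 head 179 [0.58516954 0.17628297 0.1831439 ] [0.07064359 0.03782661 0.01046506]
 spout 41 [0.54453796 0.16089371 0.17793965] 0.05679563858216912 [0.53183671 0.15675467 0.17092637]
  dir [-0.93517078 -0.35419713]
  bottle [0.58358956 0.16183286 0.07443182] (array([0.59661228, 0.18113088]), np.float64(0.027865579459272097))
s rim z 0.07881019815812607 c [ 0.65671336 -0.18399297] r 0.05418058333177296 362
 head 82 [0.589208   0.17328992 0.18213069] [0.07345014 0.03807986 0.00791743]
 spout 20 [0.54724687 0.15873135 0.17627886] 0.056050293194680516 [0.53626251 0.15489397 0.17139106]
  dir [-0.94475221 -0.32778538]
  bottle [0.61194172 0.16409592 0.07148602] (array([0.59861863, 0.17832652]), np.float64(0.02623156113913176))
y1 [ 0.76893204 -0.27232454  0.0200418 ] [ 0.88721185 -0.15567132  0.05183947]
y2 [ 0.4166814  -0.27301825  0.02002215] [ 0.53397717 -0.15522034  0.05177782]
flask [ 0.74465381 -0.00233555  0.02119272] [0.80508153 0.03842179 0.13979433]
stap [0.57289341 0.4098247  0.02069037] [0.70234155 0.45656907 0.05395848]
cup [ 0.576994   -0.45736096  0.02002345] [ 0.64715011 -0.38621787  0.14281132]
```

View pics/crop.png

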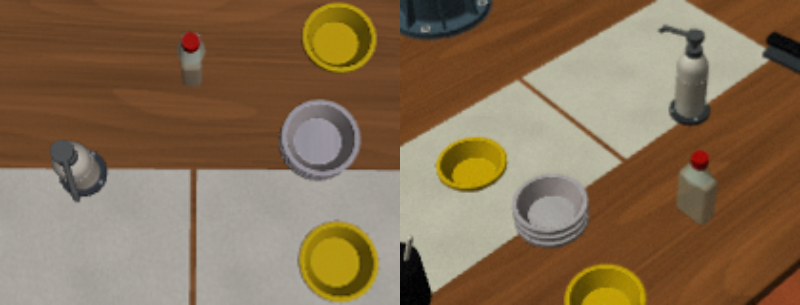

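Confirmed: the only silver nested stack is at top (318,193), with its rim at z≈79 mm (78 expected) and its centre at about (0.6555,-0.182). The pump axis is about (0.597,0.179), the spout direction about (-0.94,-0.34) and the tip about (0.536,0.157). I'll pinch the rim on the spout-direction side, at (0.604,-0.201), so no turn is needed later.

Call:
carry_out --plan '[[[0.0215, -0.035, 0, 0, 0, -0.12, 1], [0.043, -0.07, 0, 0, 0, -0.24, 1], [0.0645, -0.105, 0, 0, 0, -0.36, 1], [0.086, -0.14, 0, 0, 0, -0.48, 1], [0.1075, -0.175, 0, 0, 0, -0.6, 1]]]'

```text
time_s: 0.52
eef_pos: [0.2492, 0.3805, 0.2308]
eef_rot: [-0.0, 0.414, 0.91, -0.0]
wrist_force: [2.3, -0.4, -0.2]
opening: 1.001
grasp_force: 0.0
```

Call:
carry_out --plan '[[[0.0215, -0.035, 0, 0, 0, -0.12, 1], [0.043, -0.07, 0, 0, 0, -0.24, 1], [0.0645, -0.105, 0, 0, 0, -0.36, 1], [0.086, -0.14, 0, 0, 0, -0.375, 1], [0.1075, -0.175, 0, 0, 0, -0.375, 1]]]'

```text
time_s: 0.93
eef_pos: [0.3569, 0.2055, 0.2312]
eef_rot: [0.0, 0.575, 0.818, 0.0]
wrist_force: [1.6, 0.4, 0.7]
opening: 1.0
grasp_force: 0.0
```

Call:
carry_out --plan '[[[0.0215, -0.035, 0, 0, 0, 0, 1], [0.043, -0.07, 0, 0, 0, 0, 1], [0.0645, -0.105, 0, 0, 0, 0, 1], [0.086, -0.14, 0, 0, 0, 0, 1], [0.1075, -0.175, 0, 0, 0, 0, 1]]]'

```text
time_s: 1.35
eef_pos: [0.4645, 0.0303, 0.2311]
eef_rot: [-0.0, 0.575, 0.818, 0.0]
wrist_force: [-0.1, 0.0, -0.1]
opening: 1.0
grasp_force: 0.0
```

Call:
carry_out --plan '[[[0.0215, -0.035, 0, 0, 0, 0, 1], [0.043, -0.07, 0, 0, 0, 0, 1], [0.0645, -0.105, 0, 0, 0, 0, 0.6], [0.086, -0.14, 0, 0, 0, 0, 0.6], [0.1075, -0.175, 0, 0, 0, 0, 0.6]]]'

```text
time_s: 1.77
eef_pos: [0.572, -0.1446, 0.2307]
eef_rot: [-0.0, 0.575, 0.818, -0.0]
wrist_force: [0.4, 0.4, -0.2]
opening: 0.61
grasp_force: 0.0
```

Call:
carry_out --plan '[[[0.016, -0.028, 0, 0, 0, 0, 0.45], [0.032, -0.056, 0, 0, 0, 0, 0.45], [0.032, -0.056, -0.04, 0, 0, 0, 0.45], [0.032, -0.056, -0.08, 0, 0, 0, 0.45], [0.032, -0.056, -0.12, 0, 0, 0, 0.45]]]'

```text
time_s: 2.18
eef_pos: [0.6038, -0.1996, 0.1099]
eef_rot: [0.001, 0.575, 0.818, 0.0]
wrist_force: [0.5, -0.1, -0.3]
opening: 0.454
grasp_force: 0.0
```

```bash
python3 - <<'E'
from h import *
w=camera("wrist"); s=camera("scene")
save("w1.png",np.hstack([cv2.resize(w["pixels"],(400,300)),cv2.resize(s["pixels"][170:290,130:290],(400,300))]))
o=get_obs();print(o["eef_pos"])
W=cloud(w); R=W.reshape(-1,3); R=R[(R[:,2]>.072)&(R[:,2]<.085)&(np.hypot(R[:,0]-.6555,R[:,1]+.182)<.066)&(np.hypot(R[:,0]-.6555,R[:,1]+.182)>.045)]
print(len(R))
if len(R)>50:
    A=np.c_[2*R[:,:2],np.ones(len(R))]; x=np.linalg.lstsq(A,(R[:,:2]**2).sum(1),rcond=None)[0]; print(x[:2],np.sqrt(x[2]+x[:2]@x[:2]),np.percentile(R[:,2],[5,50,95]))
E
```

```text
[ 0.59788828 -0.19594707  0.10263843]
6631
[ 0.6525253  -0.18281688] 0.053372457459133875 [0.07280781 0.07657259 0.07779833]
```

View pics/w1.png

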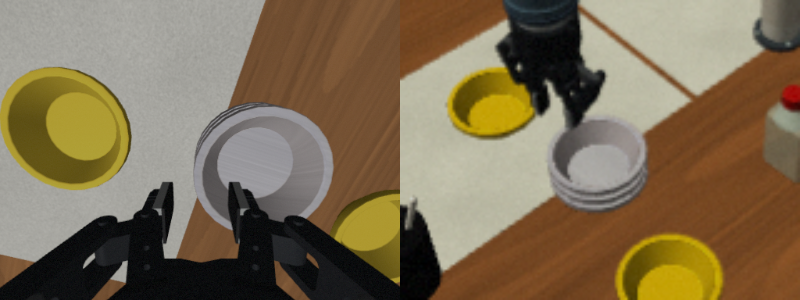

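The wrist view shows the fingers straddling the near rim of the silver stack (rim edge at about (200,185) in the left half). The state reading jumped, so I'll recheck it.

```bash
python3 - <<'E'
from h import *
for _ in range(4):
    o=get_obs();print(o["time_s"],o["eef_pos"],o["dq"].round(3),o["wrist_force"],o["q"].round(4))
    w=camera("wrist")
R=cloud(w).reshape(-1,3); e=np.hypot(R[:,0]-.654,R[:,1]+.182); R=R[(R[:,2]>.074)&(R[:,2]<.085)&(e<.062)&(e>.048)]
A=np.c_[2*R[:,:2],np.ones(len(R))]; x=np.linalg.lstsq(A,(R[:,:2]**2).sum(1),rcond=None)[0]; print(x[:2],np.sqrt(x[2]+x[:2]@x[:2]),np.percentile(R[:,2],[5,50,95]))
E
```

```text
2.2833 [ 0.59788828 -0.19594707  0.10263843] [ 0.009 -0.086 -0.086 -0.001  0.086 -0.001] [-1.30909613  1.18030395 -1.0815715 ] [-0.505   0.4437  1.5467 -0.      1.1672 -0.8515]
2.3333 [ 0.60057573 -0.19714277  0.10728521] [ 0.007 -0.078 -0.086  0.     0.014  0.001] [0.68391676 0.01103851 0.61307725] [-0.5046  0.4394  1.5421 -0.      1.1694 -0.8515]
2.3833 [ 0.60307689 -0.19834489  0.11097561] [ 0.003 -0.058 -0.058 -0.001 -0.003  0.   ] [0.24897393 0.06485973 1.21617433] [-0.5044  0.436   1.5385  0.      1.1696 -0.8515]
2.4333 [ 0.60468354 -0.19912923  0.11336128] [ 0.001 -0.037 -0.029 -0.002 -0.005 -0.   ] [-0.04109556 -0.3521242   0.7011747 ] [-0.5042  0.4336  1.5364 -0.      1.1693 -0.8515]
[ 0.65271874 -0.1829765 ] 0.053834937176916516 [0.07471846 0.07671714 0.07786067]
```

Call:
carry_out --plan '[[[0, -0.001, -0.01, 0, 0, 0, 0.45], [-0.001, -0.002, -0.02, 0, 0, 0, 0.45], [-0.001, -0.002, -0.03, 0, 0, 0, 0.45], [-0.001, -0.002, -0.039, 0, 0, 0, 0.45], [-0.001, -0.002, -0.044, 0, 0, 0, 0.45]]]'

```text
time_s: 2.9
eef_pos: [0.6016, -0.2002, 0.0654]
eef_rot: [-0.001, 0.574, 0.819, -0.0]
wrist_force: [0.7, -0.6, -0.1]
opening: 0.448
grasp_force: 0.0
```

Call:
carry_out --plan '[[[0, 0, 0, 0, 0, 0, 0.45], [0, 0, 0, 0, 0, 0, 0.3], [0, 0, 0, 0, 0, 0, 0.2], [0, 0, 0, 0, 0, 0, 0.1], [0, 0, 0, 0, 0, 0, 0]]]'

```text
time_s: 3.32
eef_pos: [0.6032, -0.201, 0.0684]
eef_rot: [0.001, 0.574, 0.819, 0.0]
wrist_force: [-1.8, 0.5, 4.8]
opening: 0.122
grasp_force: 57.7
```

Call:
carry_out --plan '[[[0, 0, 0, 0, 0, 0, 0], [0, 0, 0, 0, 0, 0, 0], [0, 0, 0, 0, 0, 0, 0], [0, 0, 0, 0, 0, 0, 0], [0, 0, 0, 0, 0, 0, 0]]]'

```text
time_s: 3.73
eef_pos: [0.6029, -0.2009, 0.0681]
eef_rot: [0.001, 0.574, 0.819, 0.0]
wrist_force: [-1.1, 0.5, 5.8]
opening: 0.123
grasp_force: 59.1
```

```bash
python3 - <<'E'
from h import *
w=camera("wrist"); s=camera("scene")
save("w2.png",np.hstack([cv2.resize(w["pixels"],(400,300)),cv2.resize(s["pixels"][170:290,130:290],(400,300))]))
E
```

```text
(no output)
```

View pics/w2.png

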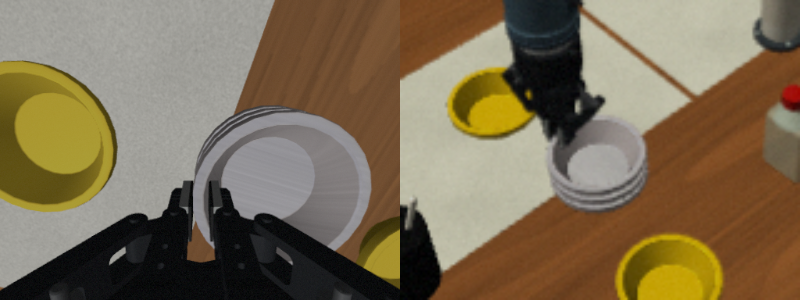

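The fingers grip the near rim at left-half (200,190) at 59 N, with the dish level in the stack. Next I lift it straight up.

Call:
carry_out --plan '[[[0, 0, 0.005, 0, 0, 0, 0], [0, 0, 0.015, 0, 0, 0, 0], [0, 0, 0.03, 0, 0, 0, 0], [0, 0, 0.045, 0, 0, 0, 0], [0, 0, 0.06, 0, 0, 0, 0]]]'

```text
time_s: 4.25
eef_pos: [0.602, -0.2006, 0.1279]
eef_rot: [-0.001, 0.574, 0.819, -0.0]
wrist_force: [0.1, -0.4, -1.3]
opening: 0.109
grasp_force: 56.0
```

Call:
carry_out --plan '[[[0, 0, 0.015, 0, 0, 0, 0], [0, 0, 0.025, 0, 0, 0, 0], [0, 0, 0.03, 0, 0, 0, 0], [0, 0, 0.03, 0, 0, 0, 0], [0, 0, 0.03, 0, 0, 0, 0]]]'

```text
time_s: 4.67
eef_pos: [0.6023, -0.2006, 0.1569]
eef_rot: [-0.0, 0.574, 0.819, -0.0]
wrist_force: [0.2, 0.3, -0.7]
opening: 0.107
grasp_force: 56.1
```

```bash
python3 - <<'E'
from h import *
w=camera("wrist"); s=camera("scene"); t=camera("top")
save("w3.png",np.hstack([cv2.resize(w["pixels"],(400,300)),cv2.resize(s["pixels"][150:290,110:297],(400,300))]))
print(get_obs()["eef_pos"],get_obs()["wrist_force"])
R=cloud(w).reshape(-1,3); o=get_obs()["eef_pos"]
c=o[:2]+.055*np.array([.94,.34]); e=np.hypot(R[:,0]-c[0],R[:,1]-c[1]); R=R[(R[:,2]>.15)&(R[:,2]<.19)&(e<.066)&(e>.046)]
print(len(R),np.percentile(R[:,2],[5,50,95]))
A=np.c_[R[:,:2]-c,np.ones(len(R))];print("plane",np.linalg.lstsq(A,R[:,2],rcond=None)[0])
A=np.c_[2*R[:,:2],np.ones(len(R))]; x=np.linalg.lstsq(A,(R[:,:2]**2).sum(1),rcond=None)[0]; print(x[:2],np.sqrt(x[2]+x[:2]@x[:2]),x[:2]-o[:2])
E
```

```text
[ 0.60185274 -0.20033646  0.15596372] [ 0.28105402 -0.48293807 -1.25075158]
7144 [0.15068781 0.16064263 0.17997103]
plane [-0.160982   -0.08800167  0.15768687]
[ 0.65088505 -0.18307521] 0.05323878615274323 [0.04903231 0.01726125]
```

View pics/w3.png

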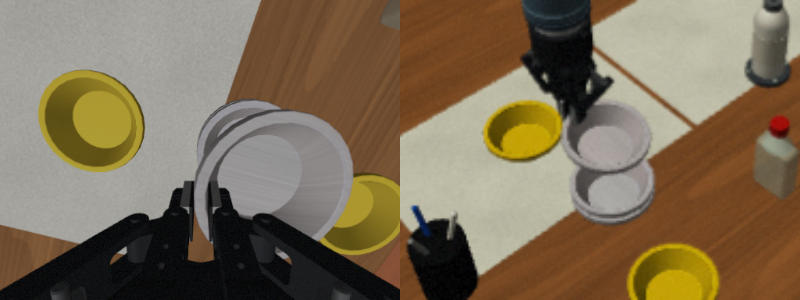

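The top dish alone is lifted, and two dishes remain stacked (right half (612,195)). It seems tilted, so I'll measure the rim plane.

```bash
cat > tilt.py <<'E'
from h import *
def tilt(W,p):
    d=np.array([.94,.34]);n=np.array([-.34,.94]); R=W.reshape(-1,3); c=p[:2]+.055*d
    q=R[:,:2]-c; e=np.hypot(*q.T); k=(e>.03)&(e<.068)&(R[:,2]>p[2]-.03)&(R[:,2]<p[2]+.03)&(q@d>-.025)
    R=R[k]; q=q[k]; a=np.arctan2(q@n,q@d); T=[]
    for b in np.arange(-2,2,.1):
        m=(a>b)&(a<b+.1)
        if m.sum()>8: T.append(R[m][np.argsort(R[m][:,2])[-6:]].mean(0))
    T=np.array(T); s=np.c_[(T[:,:2]-c)@d,(T[:,:2]-c)@n,np.ones(len(T))]
    x=np.linalg.lstsq(s,T[:,2],rcond=None)[0]; print("slope along d,n, z at c-p",x[:2],x[2]-p[2],"res",np.std(T[:,2]-s@x),len(T))
    A=np.c_[2*T[:,:2],np.ones(len(T))]; y=np.linalg.lstsq(A,(T[:,:2]**2).sum(1),rcond=None)[0]; print("c",y[:2],"r",np.sqrt(y[2]+y[:2]@y[:2]),"c-p",y[:2]-p[:2])
if __name__=="__main__":
    for n in("wrist","scene","top"): print(n); tilt(cloud(camera(n)),get_obs()["eef_pos"])
    print(get_obs()["torque"])
E
python3 tilt.py
```

```text
wrist
slope along d,n, z at c-p [0.00624534 0.10975826] -0.006609165066412154 res 0.005864782849348586 38
c [ 0.65341598 -0.1793873 ] r 0.04997406050335055 c-p [0.05145107 0.02101886]
scene
slope along d,n, z at c-p [-0.15498716  0.00581084] -0.0009713942284836352 res 0.0011629450277551533 27
c [ 0.65427993 -0.18474371] r 0.05369070727800578 c-p [0.05222133 0.01567123]
top
slope along d,n, z at c-p [-0.14401528  0.02080111] -0.00038359052246841885 res 0.0007056465416943161 25
c [ 0.65243305 -0.1804816 ] r 0.053596091880251016 c-p [0.05023658 0.02001077]
[-0.00049217  0.04230867 -0.01473524]
```

The dish sags about 0.15 rad towards its far side, so I'll tilt the tool by (0.05,-0.14,0) to level it. Then I'll carry it straight and low towards the target centre (0.509,0.147), 94 mm from the pump axis.

Call:
carry_out --plan '[[[-0.008, 0.018, 0, 0.01, -0.028, 0, 0], [-0.021, 0.048, 0, 0.02, -0.056, 0, 0], [-0.034, 0.078, 0, 0.03, -0.084, 0, 0], [-0.047, 0.108, -0.01, 0.04, -0.112, 0, 0], [-0.06, 0.138, -0.025, 0.051, -0.141, 0, 0]]]'

```text
time_s: 5.38
eef_pos: [0.5431, -0.062, 0.1334]
eef_rot: [0.045, 0.573, 0.816, 0.062]
wrist_force: [0.6, 0.0, -2.4]
opening: 0.113
grasp_force: 56.3
```

Call:
carry_out --plan '[[[-0.013, 0.03, -0.015, 0, 0, 0, 0], [-0.026, 0.06, -0.03, 0, 0, 0, 0], [-0.039, 0.09, -0.045, 0, 0, 0, 0], [-0.05, 0.115, -0.055, 0, 0, 0, 0], [-0.055, 0.125, -0.06, 0, 0, 0, 0]]]'

```text
time_s: 5.8
eef_pos: [0.4842, 0.0652, 0.0703]
eef_rot: [0.041, 0.572, 0.817, 0.061]
wrist_force: [-0.1, 0.4, -2.7]
opening: 0.111
grasp_force: 56.0
```

Call:
carry_out --plan '[[[0, 0, 0, 0, 0, 0, 0], [0, 0, 0, 0, 0, 0, 0], [0, 0, 0, 0, 0, 0, 0], [0, 0, 0, 0, 0, 0, 0], [0, 0, 0, 0, 0, 0, 0]]]'

```text
time_s: 6.22
eef_pos: [0.4888, 0.0612, 0.073]
eef_rot: [0.044, 0.573, 0.816, 0.062]
wrist_force: [-0.2, -0.7, -0.5]
opening: 0.109
grasp_force: 56.1
```

```bash
python3 tilt.py; python3 - <<'E'
from h import *
o=get_obs();print(o["eef_pos"])
t=camera("top");s=camera("scene");save("p4.png",np.hstack([cv2.resize(t["pixels"][150:270,140:300],(400,300)),cv2.resize(s["pixels"][110:230,190:350],(400,300))]))
E
```

```text
wrist
slope along d,n, z at c-p [0.21352071 0.13414896] -0.0005158296375316895 res 0.007041931363333016 40
c [0.54269049 0.08329884] r 0.048769464266743105 c-p [0.05419394 0.02200494]
scene
slope along d,n, z at c-p [-0.0563235  -0.04411697] 0.006794422926555882 res 0.0020679636005507336 14
c [0.53919852 0.07427975] r 0.054026869495975204 c-p [0.05093768 0.01282216]
top
slope along d,n, z at c-p [ 0.02163846 -0.01539452] 0.007445980992286494 res 0.0018924830493407309 34
c [0.54086572 0.07942767] r 0.05261290486878336 c-p [0.05277896 0.01779196]
[-0.05366931  0.10308688  0.04227269]
[0.48808676 0.06163571 0.07258502]
```

View pics/p4.png

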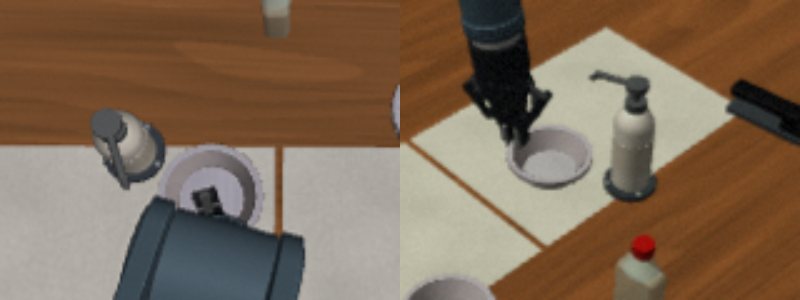

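The dish is level to within about 0.03 rad, its underside is about 34 mm up, and its centre is about (0.540,0.078). It's clear of the bottle (left half (130,150)). I'll move it by (-0.031,0.069) and then lower it.

Call:
carry_out --plan '[[[-0.01, 0.02, 0, 0, 0, 0, 0], [-0.02, 0.04, -0.005, 0, 0, 0, 0], [-0.028, 0.06, -0.01, 0, 0, 0, 0], [-0.031, 0.069, -0.015, 0, 0, 0, 0], [-0.031, 0.069, -0.02, 0, 0, 0, 0]]]'

```text
time_s: 6.88
eef_pos: [0.4558, 0.1327, 0.0519]
eef_rot: [0.043, 0.572, 0.817, 0.061]
wrist_force: [-0.6, 0.7, -1.3]
opening: 0.109
grasp_force: 56.2
```

Call:
carry_out --plan '[[[0, 0, -0.003, 0, 0, 0, 0], [0, 0, -0.006, 0, 0, 0, 0], [0, 0, -0.009, 0, 0, 0, 0], [0, 0, -0.011, 0, 0, 0, 0], [0, 0, -0.012, 0, 0, 0, 0]]]'

```text
time_s: 7.3
eef_pos: [0.4568, 0.1307, 0.04]
eef_rot: [0.043, 0.573, 0.816, 0.061]
wrist_force: [-0.1, 0.1, -1.5]
opening: 0.107
grasp_force: 56.2
```

```bash
python3 tilt.py; python3 -c "
from h import *
o=get_obs();print(o['eef_pos'],o['wrist_force'])"
```

```text
wrist
slope along d,n, z at c-p [0.34710453 0.13958466] -0.002015220155939919 res 0.00816984773660008 40
c [0.51662961 0.15499393] r 0.04829107677626344 c-p [0.05994937 0.02420909]
scene
slope along d,n, z at c-p [0.14234252 0.53805872] -0.021801957671418598 res 0.0030690261896423694 10
c [0.50571935 0.14178676] r 0.05464139157547587 c-p [0.04906239 0.01086342]
top
slope along d,n, z at c-p [0.00220655 0.00782176] 0.008404470422898255 res 0.0029926073605092652 40
c [0.50946512 0.1495386 ] r 0.05322425240786217 c-p [0.05272013 0.01853933]
[-0.0561772   0.11829537 -0.01601538]
[0.45674499 0.13099927 0.04027944] [-0.46084045 -0.05374136 -0.83078089]
```

Call:
carry_out --plan '[[[0, 0, -0.001, 0, 0, 0, 0], [0, 0, -0.002, 0, 0, 0, 0], [0, 0, -0.002, 0, 0, 0, 0], [0, 0, -0.002, 0, 0, 0, 0], [0, 0, -0.002, 0, 0, 0, 0]]]'

```text
time_s: 7.87
eef_pos: [0.4566, 0.1313, 0.0383]
eef_rot: [0.043, 0.573, 0.816, 0.061]
wrist_force: [0.3, 0.5, -1.6]
opening: 0.105
grasp_force: 56.2
```

Call:
carry_out --plan '[[[0, 0, -0.001, 0, 0, 0, 0], [0, 0, -0.002, 0, 0, 0, 0], [0, 0, -0.002, 0, 0, 0, 0], [0, 0, -0.002, 0, 0, 0, 0], [0, 0, -0.002, 0, 0, 0, 0]]]'

```text
time_s: 8.28
eef_pos: [0.4567, 0.1314, 0.0365]
eef_rot: [0.043, 0.573, 0.816, 0.061]
wrist_force: [-1.5, -0.4, 2.5]
opening: 0.111
grasp_force: 58.1
```

Contact with the desk. Releasing slowly.

Call:
carry_out --plan '[[[0, 0, 0, 0, 0, 0, 0.15], [0, 0, 0, 0, 0, 0, 0.2], [0, 0, 0, 0, 0, 0, 0.3], [0, 0, 0, 0, 0, 0, 0.4], [0, 0, 0, 0, 0, 0, 0.45]]]'

```text
time_s: 8.7
eef_pos: [0.4566, 0.1313, 0.0362]
eef_rot: [0.043, 0.573, 0.816, 0.061]
wrist_force: [-0.5, 0.1, 0.2]
opening: 0.452
grasp_force: 0.0
```

Call:
carry_out --plan '[[[0, 0, 0.005, 0, 0, 0, 0.45], [-0.003, -0.001, 0.015, 0, 0, 0, 0.45], [-0.007, -0.003, 0.03, 0, 0, 0, 0.45], [-0.012, -0.004, 0.05, 0, 0, 0, 0.45], [-0.018, -0.006, 0.075, 0, 0, 0, 0.45]]]'

```text
time_s: 9.12
eef_pos: [0.4373, 0.1253, 0.1112]
eef_rot: [0.042, 0.573, 0.816, 0.061]
wrist_force: [0.1, -1.0, -0.5]
opening: 0.451
grasp_force: 0.0
```

Call:
carry_out --plan '[[[-0.01, -0.003, 0.035, -0.01, 0.028, 0, 0.3], [-0.02, -0.006, 0.07, -0.02, 0.056, 0, 0.1], [-0.03, -0.009, 0.105, -0.03, 0.084, 0, 0], [-0.03, -0.009, 0.14, -0.04, 0.112, 0, 0], [-0.03, -0.009, 0.16, -0.051, 0.141, 0, 0]]]'

```text
time_s: 9.53
eef_pos: [0.4094, 0.1162, 0.2762]
eef_rot: [0.002, 0.575, 0.818, 0.001]
wrist_force: [0.2, -0.5, 0.9]
opening: -0.005
grasp_force: 0.0
```

```bash
cat > chk.py <<'E'
from h import *
import sys
for n in ("top","scene"):
    C=camera(n); W=cloud(C).reshape(-1,3)
    c=np.array([.509,.149])
    R=W[(W[:,2]>.036)&(W[:,2]<.054)]
    for _ in range(6):
        e=np.hypot(*(R[:,:2]-c).T); S=R[(e>.046)&(e<.064)]
        x=np.linalg.lstsq(np.c_[2*S[:,:2],np.ones(len(S))],(S[:,:2]**2).sum(1),rcond=None)[0]; c=x[:2]
    pl=np.linalg.lstsq(np.c_[S[:,:2]-c,np.ones(len(S))],S[:,2],rcond=None)[0]
    print(n,"dish c",c,"r",np.sqrt(x[2]+c@c),len(S),"plane",pl)
    H=W[(np.abs(W[:,2]-.183)<.008)&(np.hypot(W[:,0]-.597,W[:,1]-.179)<.035)]
    q=(H[:,:2]-[.597,.179])@np.array([-.94,-.34]); H=H[q<.014]
    m=H.mean(0); B=H[H[:,2]>np.median(H[:,2])-.004]; print(" head z",np.median(H[:,2]),len(H),"mid",(B[:,:2].min(0)+B[:,:2].max(0))/2,B[:,:2].mean(0))
    if n=="top": T=C
    else: save(sys.argv[1],np.hstack([cv2.resize(T["pixels"][150:270,140:300],(400,300)),cv2.resize(C["pixels"][110:230,190:350],(400,300))]))
print(get_obs()["eef_pos"],get_obs()["eef_rot"])
E
python3 chk.py p5.png
```

```text
top dish c [0.50752276 0.14912695] r 0.052795190141500685 367 plane [-0.0067112  -0.00579219  0.04414492]
 head z 0.18387063412677995 121 mid [0.59662628 0.18088734] [0.59662779 0.18092005]
scene dish c [0.51063482 0.14626231] r 0.053886561846426796 267 plane [ 0.00784535 -0.00710651  0.04315361]
 head z 0.18268581868686962 62 mid [0.59822406 0.17810846] [0.59927682 0.17754249]
[0.41130666 0.11639443 0.27616212] [0.00347935 0.57435261 0.8185976  0.00222477]
```

View pics/p5.png

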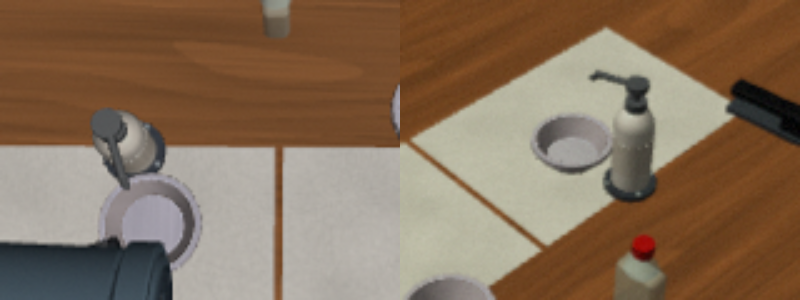

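The dish stands upright and released, centre about (0.509,0.148) and rim level at 44 mm. The spout tip at left-half (125,185) is inside the rim by about 22 mm. The pump head is at (0.597,0.1795), z 0.184. Now I move above it with the fingers shut.

Call:
carry_out --plan '[[[0.037, 0.0125, 0, 0, 0, 0, 0], [0.074, 0.025, 0, 0, 0, 0, 0], [0.111, 0.0375, 0, 0, 0, 0, 0], [0.148, 0.05, 0, 0, 0, 0, 0], [0.18, 0.061, 0, 0, 0, 0, 0]]]'

```text
time_s: 10.05
eef_pos: [0.5899, 0.178, 0.2697]
eef_rot: [-0.001, 0.574, 0.819, -0.0]
wrist_force: [0.4, -0.7, -0.1]
opening: -0.001
grasp_force: 0.0
```

Call:
carry_out --plan '[[[0.008, 0.0025, 0, 0, 0, 0, 0], [0.008, 0.0025, -0.02, 0, 0, 0, 0], [0.008, 0.0025, -0.04, 0, 0, 0, 0], [0.008, 0.0025, -0.06, 0, 0, 0, 0], [0.008, 0.0025, -0.075, 0, 0, 0, 0]]]'

```text
time_s: 10.47
eef_pos: [0.5947, 0.1795, 0.1932]
eef_rot: [-0.001, 0.574, 0.819, -0.001]
wrist_force: [-0.5, -0.2, 0.3]
opening: 0.001
grasp_force: 0.0
```

Call:
carry_out --plan '[[[0, 0, 0, 0, 0, 0, 0], [0, 0, 0, 0, 0, 0, 0], [0, 0, 0, 0, 0, 0, 0], [0, 0, 0, 0, 0, 0, 0], [0, 0, 0, 0, 0, 0, 0]]]'

```text
time_s: 10.88
eef_pos: [0.5973, 0.1799, 0.1978]
eef_rot: [0.001, 0.574, 0.819, 0.001]
wrist_force: [1.3, -0.6, -0.1]
opening: 0.0
grasp_force: 0.0
```

Call:
carry_out --plan '[[[0, 0, -0.005, 0, 0, 0, 0], [0, 0, -0.01, 0, 0, 0, 0], [0, 0, -0.014, 0, 0, 0, 0], [0, 0, -0.018, 0, 0, 0, 0], [0, 0, -0.022, 0, 0, 0, 0]]]'

```text
time_s: 11.3
eef_pos: [0.5967, 0.1798, 0.1742]
eef_rot: [0.0, 0.574, 0.819, 0.0]
wrist_force: [-0.6, 0.1, 4.2]
opening: 0.002
grasp_force: 2.3
```

Call:
carry_out --plan '[[[0, 0, -0.002, 0, 0, 0, 0], [0, 0, -0.004, 0, 0, 0, 0], [0, 0, -0.005, 0, 0, 0, 0], [0, 0, -0.006, 0, 0, 0, 0], [0, 0, -0.006, 0, 0, 0, 0]]]'

```text
time_s: 11.72
eef_pos: [0.5967, 0.1798, 0.17]
eef_rot: [0.0, 0.574, 0.819, 0.0]
wrist_force: [-3.9, -1.0, 12.8]
opening: 0.001
grasp_force: 6.0
```

12.8 N at z=0.170 means it's on the bottom stop. One more millimetre to be sure, then up.

Call:
carry_out --plan '[[[0, 0, -0.001, 0, 0, 0, 0], [0, 0, -0.001, 0, 0, 0, 0], [0, 0, -0.001, 0, 0, 0, 0], [0, 0, -0.001, 0, 0, 0, 0], [0, 0, -0.001, 0, 0, 0, 0]]]'

```text
time_s: 12.13
eef_pos: [0.5968, 0.1798, 0.1699]
eef_rot: [0.001, 0.574, 0.819, 0.0]
wrist_force: [-7.5, -1.6, 17.0]
opening: -0.0
grasp_force: 8.3
```

Call:
carry_out --plan '[[[0, 0, 0.006, 0, 0, 0, 0], [0, 0, 0.012, 0, 0, 0, 0], [0, 0, 0.024, 0, 0, 0, 0], [0, 0, 0.05, 0, 0, 0, 0], [0, 0, 0.085, 0, 0, 0, 0]]]'

```text
time_s: 12.55
eef_pos: [0.5944, 0.1795, 0.2497]
eef_rot: [-0.003, 0.574, 0.819, -0.002]
wrist_force: [1.1, -0.5, 0.3]
opening: -0.001
grasp_force: 0.0
```

Call:
carry_out --plan '[[[-0.03, -0.01, 0.02, 0, 0, 0, 0], [-0.06, -0.02, 0.03, 0, 0, 0, 0], [-0.1, -0.03, 0.03, 0, 0, 0, 0], [-0.14, -0.045, 0.03, 0, 0, 0, 0], [-0.17, -0.055, 0.03, 0, 0, 0, 0]]]'

```text
time_s: 12.97
eef_pos: [0.4239, 0.1244, 0.282]
eef_rot: [-0.0, 0.574, 0.819, -0.0]
wrist_force: [-1.1, -0.5, 0.3]
opening: 0.002
grasp_force: 0.0
```

Call:
carry_out --plan '[[[0, 0, 0, 0, 0, 0, 0], [0, 0, 0, 0, 0, 0, 0], [0, 0, 0, 0, 0, 0, 0], [0, 0, 0, 0, 0, 0, 0], [0, 0, 0, 0, 0, 0, 0]]]'

```text
time_s: 13.38
eef_pos: [0.4274, 0.1249, 0.2823]
eef_rot: [-0.0, 0.574, 0.819, -0.0]
wrist_force: [0.0, -0.3, 0.5]
opening: 0.002
grasp_force: 0.0
```

```bash
python3 chk.py p6.png
```

```text
top dish c [0.50762709 0.14922561] r 0.0528749005608501 313 plane [ 0.00501717 -0.00393767  0.04415255]
 head z 0.18350928530564603 124 mid [0.59651241 0.18091139] [0.59629075 0.18062666]
scene dish c [0.51048592 0.14587359] r 0.05377673343391702 277 plane [ 0.00689069 -0.00644337  0.04289801]
 head z 0.18280801873805164 60 mid [0.59838398 0.17901234] [0.59895843 0.17817669]
[0.42712403 0.12493607 0.28201021] [-3.64000963e-04  5.74336864e-01  8.18618940e-01 -2.56648651e-04]
```

View pics/p6.png

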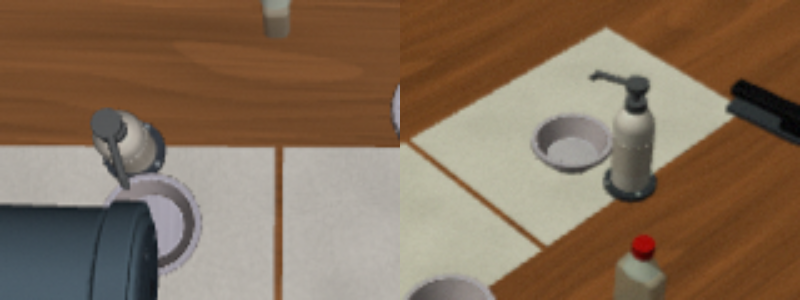

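The head is back up at z 0.183, the dish hasn't moved and stands level under the spout, and the arm is clear. Handing in.

```bash
python3 -c "
from bench import hand_in
print(hand_in())"
```

```text
the job is handed in; nothing more can be done
None
```

The top dish stands upright and released on the desk with the spout tip about 22 mm inside its rim, the pump was pressed to its stop and sprang back up, and the job is handed in (no verdict was returned).

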